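# Close the seasoning canister: sifter disk, then lock ring

### The job

Close the open steel canister on the prep table for shaking: first lay the large perforated sifter disk, knob up, flat on the seat inside its mouth and let go of it. Then set the lock ring down over the neck with its grip bar crosswise to the canister's two side handles, and turn it clockwise as seen from above until the bar lines up with the handles. Leave the small perforated disk, which belongs to another shaker, where it lies.

Things in the scene. Friction and masses are not known exactly. Their poses are not given: they have to be found in the camera images.
- canister: Open steel canister, fixed. Origin: underside centre, z up. Body 124 mm wide to z = 44, neck 96 wide to the rim at z = 80. Mouth 88 wide; in it, at z = 72, a flat seat with a 48 hole. Two loop handles reach 90 mm from the axis along +x and -x, z = 30. Above them two neck lugs (z 66-72, 58 mm from the axis, 22 degrees either side of x) bar the ring's way down unless its bar is crosswise.
- sifter_disk: Large loose sifter disk, bare metal, perforated, 76 mm across, 4 thick, lying knob up. Origin: underside centre, z up. Round knob in the middle, z = 4 to 20 mm, 12 mm across (15 across in its top 5). Seated, its origin is 72 mm above the canister's, with 6 mm sideways play. 70 to 140 g.
- lock_ring: Loose metal ring, 132 mm wide, bar up. Origin: lower edge's centre. Flange top z = 28, opening 60. Grip bar along x over the middle: 120 long, 14 wide, z 55-69, open below. Inner lugs under its ends, z 0-7. Home: origin 56 mm over the canister's, 4 mm side play. Goes down with its x 45-125 degrees (best 80) counter-clockwise of the canister's x, turns free clockwise to 0; stop 10 past. 180-350 g.
- small_disk: Small loose sifter disk of another shaker, not wanted: same look and knob (20 mm high), but only 40 mm across. Origin: underside centre. Lies on the table.
Mind the look-alikes: they are no part of the job. Leave any blue or green look-alike of the sifter_disk alone. Leave any turquoise look-alike of the lock_ring alone.

How it is judged:
By the outcome, as a careful person would: the job done as asked, in the order asked, and still so for the second after the job is handed in, with the robot touching nothing.
It also fails if it takes over 61 s, if anything falls off the work surface, if the arm or the gripper's body presses on something with over 40 N, if the wrist force passes 120 N, or if a joint passes its speed limit or range.

### The arm

A 7-joint arm with a two-finger parallel gripper is mounted at the origin on the work surface. World frame = base frame: x ahead of the robot, y to its left, z up, the work surface at z = 0. Lengths are in mm, angles in rad, forces in N, time in s.
With the tool pointing down it reaches from about 350 to 900 mm from the base axis. Payload 7.2 kg.
Tool frame: the origin (TCP) lies midway between the tips of the shut fingers; the grasp point (between the pads) lies 19 mm behind it; z points along the fingers, x is the direction in which the jaws open and shut, and the axes are right-handed (so a half turn about z gives the same grasp; the last joint's range is limited). The gripper opens to 88 mm and grips with 3 to 60 N. Pads are 20 mm wide; open, the fingers measure 115 mm over their backs; the gripper's body (75 mm by 178 mm) begins 61 mm behind the grasp point.
Start: joints at [-1.295, 0.411, -0.013, 1.596, 0.006, 1.134, -0.082], TCP at [210.676, 588.425, 222.653] pointing down, gripper open.
Joint ranges: [-2.95, 2.95], [-0.29, 1.99], [-1.47, 1.44], [0.14, 2.54], [-1.03, 4.17], [0.13, 1.85], [-2.86, 2.86]. Speed limits (rad/s): [2.39, 2.39, 3.01, 3.01, 3.14, 3.14, 3.14].

### API

Orientations are given as [roll, pitch, yaw] about the fixed x, y, z axes, in that order (R = Rz(yaw) Ry(pitch) Rx(roll)).
In Python, from plant import arm gives the robot as it stands.
- The arm moves only by the shell command python3 -m pendant 'ROWS' [FORCE]. ROWS is JSON, a list of rows, each an object with "jaw": the finger opening in m, from 0 to 0.0878; "dp": the shift along the tool's x, y, z in m, a list of three; "yaw": the turn about the tool's z in units of 6 degrees (1.0 is 6 degrees). A call has 1 to 8 rows; each row is the pose to reach, as a shift and turn from the pose measured when the call began, along the tool's axes at that moment; what a row does not reach only later rows make up. A row lasts 1/12 s, in which the tool goes at most 41.7 mm and 7.16 degrees, less where a joint would pass 70% of its speed; a pose out of reach is approached as far as the arm can. A call with a gripper value outside its range is refused whole. The fingers move at their own pace and stop on an object; FORCE is the grip in N (left out, the last holds). Time passes only in rows, so rows that repeat a pose let the fingers close. It gives the time, the measured TCP pose, the force and the opening at its end, in the units of the state.
- arm.state(): the state, without advancing time (a new reading comes with each control period).
- arm.read_camera(name): name is "scene" or "side" or "wrist"; returns the picture (400x640x3 uint8, red, green, blue); there is no depth.
- arm.camera_params(name): a dict with "mtx" (3x3 intrinsics, pixels), "R" (3x3) and "t" (3): a world point X has camera coordinates R X + t. Camera axes: x right, y down, z forward; pixel columns grow to the right and rows downward; lengths in mm; the calibration is good to about 2 mm. A picture is of the moment at which its call begins: read the wrist's pose just before it. camera_params takes no time and is no camera call; for the wrist camera it gives the pose at the moment of the call.
- arm.hand_in(): hands the job in, once; it reports no verdict.
Trained networks look in the newest picture that a camera, given by its name, has taken for a name from the list of things; names that differ only in an ending like _2 or _b are one class to them, and where a whole thing is asked for, a point or a joint stands for the part that bears it (a point fixed in the world has none). Each returns a list of dicts, best first, with "p" (0 to 1); they miss things now and then, are a little off and sometimes report something else, mostly with a low value. They report only what shows in the picture. A call takes as long as a camera call. They do not tell look-alikes from the thing itself.
- arm.recognise(camera, target): "point" ([x, y, z] in mm, in world coordinates, good to about 4 mm: the middle of the surface that is visible of it).
The state is a dict: "clock": time; "joint_pos": joint angles; "qvel": joint speeds; "effort": joint torques, N m; "position": TCP position; "eef_rot": TCP orientation; "force": force on the tool from outside, world axes, zero at the start; "torque": the same for the moment, N m; "finger_gap": opening from 0.0 (shut) to 1.0 (fully open).
Only numpy, scipy, OpenCV 4.12 (cv2) and the standard library are available. Lean on these libraries where they do the work, as an engineer would, in place of code of your own. Each camera call takes 0.05 s, during which the arm holds its last target.

## Working session

There is one attempt and no reset: what is moved stays moved. The work goes in short steps, Python scripts to look and compute and a shell command to move; the robot and the scene stay as the last step left them, time stands still between calls to the robot, and variables do not carry over. Pictures are saved under pics/ and viewed, and the job is handed in when it is done.

```bash
ls; mkdir -p pics
cat > h.py <<'E'
import numpy as np, cv2
from plant import arm
def snap(cam,name):
    im=arm.read_camera(cam); cv2.imwrite(f'pics/{name}.png',im[:,:,::-1]); return im
E
python3 - <<'E'
from h import *
print(arm.state())
for c in ("scene","side","wrist"):
    snap(c,c+"0")
    for n in ("canister","sifter_disk","lock_ring","small_disk"):
        if c!="wrist": print(c,n,[(np.round(d["point"]).tolist(),round(d["p"],2)) for d in arm.recognise(c,n)])
print(arm.state()["clock"])
E
```

```text
pics
{'clock': 0.0, 'joint_pos': array([-1.29521334,  0.41186286, -0.01271249,  1.59704718,  0.00561242,
        1.13432377, -0.08220356]), 'qvel': array([-8.08707541e-05,  7.01766581e-04,  1.92905140e-03,  1.57903339e-03,
        6.63841865e-04, -1.49913164e-03, -2.02070149e-03]), 'effort': array([-1.36715444e-03, -5.87963498e+01,  6.41323831e-01, -2.91080528e+01,
       -5.37396327e-02,  1.85009802e-02,  1.58681569e-04]), 'position': array([210.52688942, 587.92578631, 221.83089039]), 'eef_rot': array([3.14146729e+00, 1.60056665e-03, 1.22704002e+00]), 'force': array([-0.38244508, -0.38690591,  0.14647582]), 'torque': array([ 0.05720895,  0.00185315, -0.03171966]), 'finger_gap': 0.9942229175369237}
scene canister [([646.0, 26.0, 50.0], 0.6)]
scene sifter_disk [([709.0, -297.0, 1.0], 0.88), ([532.0, -169.0, 4.0], 0.62), ([596.0, -277.0, 4.0], 0.57)]
scene lock_ring [([403.0, 68.0, 24.0], 0.9), ([568.0, 280.0, 25.0], 0.7), ([373.0, 286.0, 28.0], 0.61)]
scene small_disk []
side canister [([584.0, -6.0, 46.0], 0.93)]
side sifter_disk [([583.0, -285.0, 2.0], 0.89), ([525.0, -173.0, 6.0], 0.7), ([702.0, -301.0, 5.0], 0.64)]
side lock_ring [([331.0, 272.0, 25.0], 0.92), ([357.0, 37.0, 27.0], 0.73), ([518.0, 261.0, 27.0], 0.56)]
side small_disk [([449.0, -293.0, 3.0], 0.57)]
0.55
```

View pics/scene0.png

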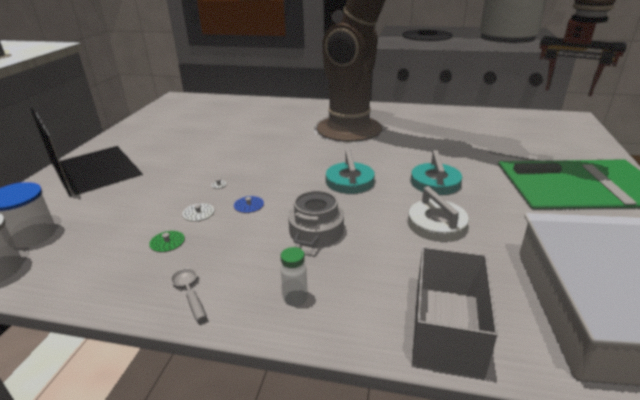

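View pics/side0.png

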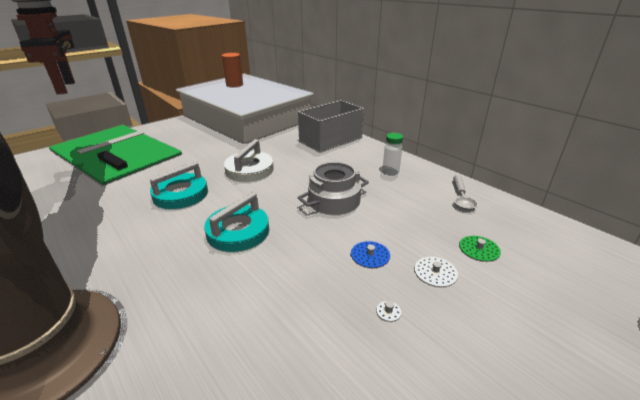

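Run:
```python
from h import *
P={'can':(615,10,50),'d709':(706,-299,4),'d530':(528,-171,5),'d590':(590,-281,4),'s449':(449,-293,4),'r380':(380,52,28),'r543':(543,270,28),'r352':(352,279,28)}
for c in ("scene","side","wrist"):
    p=arm.camera_params(c); R,t,K=map(np.array,(p["R"],p["t"],p["mtx"]))
    print(c,"pos",np.round(-R.T@t.ravel()))
    if c!="wrist":
        for k,v in P.items():
            q=K@(R@np.array(v,float)+t.ravel()); print(k,np.round(q[:2]/q[2]))
```

```text
scene pos [1369.  206.  572.]
can [311. 214.]
d709 [167. 241.]
d530 [249. 203.]
d590 [198. 213.]
s449 [217. 184.]
r380 [347. 174.]
r543 [431. 216.]
r352 [434. 176.]
side pos [ 109. -524.  471.]
can [340. 182.]
d709 [481. 247.]
d530 [370. 253.]
d590 [438. 269.]
s449 [392. 313.]
r380 [243. 221.]
r543 [255. 162.]
r352 [186. 184.]
wrist pos [147. 611. 384.]
```

Candidates for the disk: white (scene 198,212; side 436,271), blue (249,204), green (167,241) and small white (219,184). I choose the large white one. Candidates for the ring: white (scene 438,217; side 249,163), and turquoise (350,177) and (436,178). I choose the white one. Next I check both in close crops.

Run:
```python
import cv2,numpy as np
a=cv2.imread('pics/scene0.png');b=cv2.imread('pics/side0.png')
f=lambda i,x,y,w,h:cv2.resize(i[y:y+h,x:x+w],(390,290),interpolation=cv2.INTER_CUBIC)
cv2.imwrite('pics/crop1.png',np.vstack([np.hstack([f(a,165,170,105,80),f(a,390,165,105,80)]),np.hstack([f(b,375,235,105,80),f(b,205,130,105,80)])]))
```

```text
(no output)
```

View pics/crop1.png

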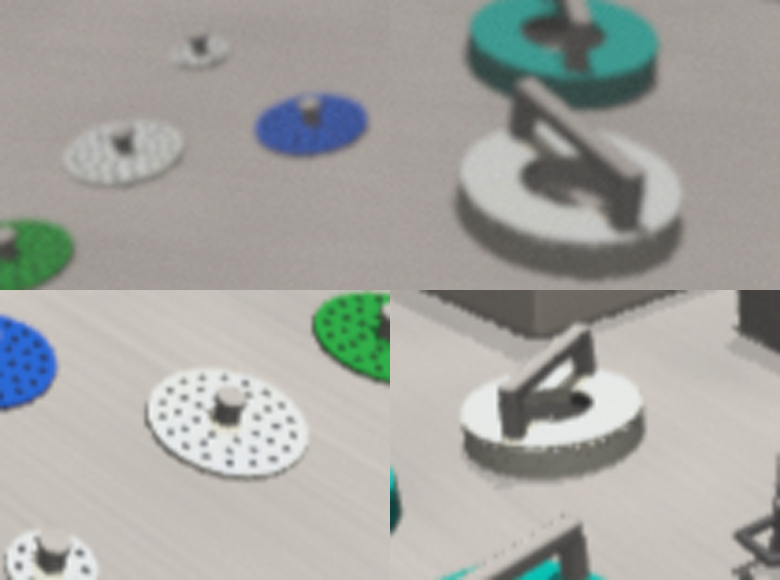

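```bash
cat >> h.py <<'E'
def cam(c):
    p=arm.camera_params(c); return np.array(p["mtx"],float),np.array(p["R"],float),np.array(p["t"],float).ravel()
def ray(C,u,v,z):
    K,R,t=C; o=-R.T@t; d=R.T@np.linalg.solve(K,[u,v,1.]); return o+d*(z-o[2])/d[2]
def proj(C,X):
    K,R,t=C; q=K@(R@np.array(X,float)+t); return q[:2]/q[2]
def togo(target,yaw=None,s=None):
    """dp in tool axes, yaw units: target TCP world mm"""
    from scipy.spatial.transform import Rotation as Ro
    s=s or arm.state(); R=Ro.from_euler('xyz',s["eef_rot"]).as_matrix()
    return R.T@(np.array(target)-s["position"])/1000
E
python3 - <<'E'
from h import *
S=cam("scene");D=cam("side")
print(ray(S,198,208,16),ray(D,437,267,16))
print("can",ray(S,317,205,80),ray(D,334,174,80))
print("togo over disk (cam)",togo((590,-281,260)), arm.camera_params("wrist")["mtx"])
K,R,t=cam("wrist");print(np.round(R,2))
E
```

```text
[ 587.18992512 -279.95627449   16.        ] [ 580.72738517 -283.52532983   16.        ]
can [621.20913753  25.19479032  80.        ] [594.65814538   8.39974914  80.        ]
togo over disk (cam) [-0.6906832   0.65014681 -0.03735047] [[314.83753672   0.         316.08402781]
 [  0.         314.83753672 199.40258933]
 [  0.           0.           1.        ]]
[[ 0.34  0.94 -0.  ]
 [ 0.91 -0.33  0.25]
 [ 0.23 -0.08 -0.97]]
```

The crop confirms both: a bare, white perforated disk of full size, and a white ring with its bar. On the way to the disk I look down at the ring and the canister.

Run:
```python
from h import *
print(togo((535,265,260)))
```

```text
[-0.19516955  0.41433497 -0.03735656]
```

```bash
python3 -m pendant '[{"jaw":0.085,"dp":[-0.02,0.04,-0.02],"yaw":0},{"jaw":0.085,"dp":[-0.195,0.414,-0.037],"yaw":0},{"jaw":0.085,"dp":[-0.195,0.414,-0.037],"yaw":0},{"jaw":0.085,"dp":[-0.195,0.414,-0.037],"yaw":0},{"jaw":0.085,"dp":[-0.195,0.414,-0.037],"yaw":0},{"jaw":0.085,"dp":[-0.195,0.414,-0.037],"yaw":0},{"jaw":0.085,"dp":[-0.195,0.414,-0.037],"yaw":0},{"jaw":0.085,"dp":[-0.195,0.414,-0.037],"yaw":0}]'
python3 - <<'E'
from h import *
print(togo((535,265,260)))
E
```

```text
clock: 1.22
position: [444.9, 354.0, 254.0]
eef_rot: [3.141, -0.001, 1.227]
force: [-0.0, 1.0, 1.0]
finger_gap: 0.968
[-0.05344125  0.1148306  -0.00598114]
```

```bash
python3 -m pendant '[{"jaw":0.085,"dp":[-0.053,0.115,-0.006],"yaw":0},{"jaw":0.085,"dp":[-0.053,0.115,-0.006],"yaw":0},{"jaw":0.085,"dp":[-0.053,0.115,-0.006],"yaw":0},{"jaw":0.085,"dp":[-0.053,0.115,-0.006],"yaw":0},{"jaw":0.085,"dp":[-0.053,0.115,-0.006],"yaw":0}]'
python3 - <<'E'
from h import *
C=cam("wrist");snap("wrist","w_ring")
np.savez("cam_ring.npz",K=C[0],R=C[1],t=C[2])
print(arm.state()["position"],arm.state()["qvel"].round(3),arm.recognise("wrist","lock_ring"))
print(togo((600,5,280)))
E
```

```text
clock: 1.63
position: [537.5, 262.1, 260.1]
eef_rot: [3.14, -0.0, 1.221]
force: [-0.5, 1.0, 0.4]
finger_gap: 0.972
[535.73254778 264.57152218 259.89146659] [-0.039 -0.006 -0.039  0.013 -0.008  0.002 -0.009] [{'point': [368.1, 74.8, 29.0], 'p': 0.79}, {'point': [533.2, 286.1, 26.0], 'p': 0.62}, {'point': [369.8, 276.6, 29.0], 'p': 0.56}]
[-0.22380872  0.14938692 -0.02049247]
```

View pics/w_ring.png

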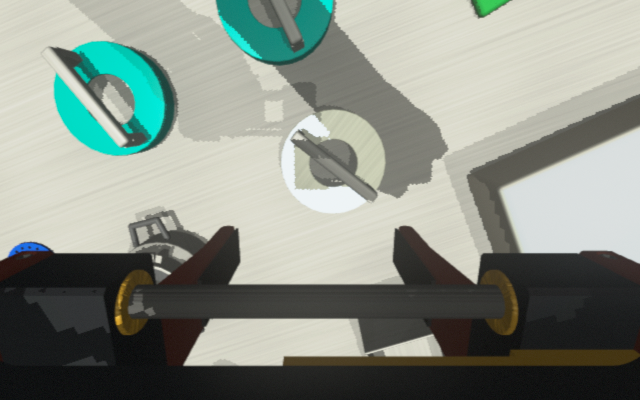

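The wrist view shows the white ring at (333,161), with its bar from (298,134) to (374,198). The turquoise rings lie at (115,97) and (277,25).

Run:
```python
from h import *
z=np.load("cam_ring.npz");C=(z["K"],z["R"],z["t"])
im=cv2.imread("pics/w_ring.png")
print("cam pos",(-C[1].T@C[2]).round())
a=ray(C,297,135,69);b=ray(C,374,197,69);print("bar ends",a,b,np.hypot(*(b-a)[:2]),"mid",(a+b)/2,"ang",np.degrees(np.arctan2(*(b-a)[1::-1])))
print("flange",ray(C,333,160,28),ray(C,282,160,28),ray(C,385,160,28))
S=cam("scene");D=cam("side")
for n,X in (("mid",(a+b)/2),("a",a),("b",b)): print(n,proj(S,X).round(),proj(D,X).round())
cv2.imwrite("pics/rc.png",cv2.resize(im[80:240,230:430],(800,640//1)[:2],interpolation=cv2.INTER_CUBIC)[:600])
```

```text
cam pos [474. 285. 421.]
bar ends [483.3142416  259.25669905  69.        ] [579.29122264 317.66460043  69.        ] 112.35240910926017 mid [531.30273212 288.46064974  69.        ] ang 31.323086688317158
flange [528.45915698 287.57621048  28.        ] [506.61496386 227.67721346  28.        ] [550.72676438 348.63625246  28.        ]
mid [442. 199.] [246. 147.]
a [428. 187.] [235. 156.]
b [457. 212.] [256. 139.]
```

View pics/rc.png

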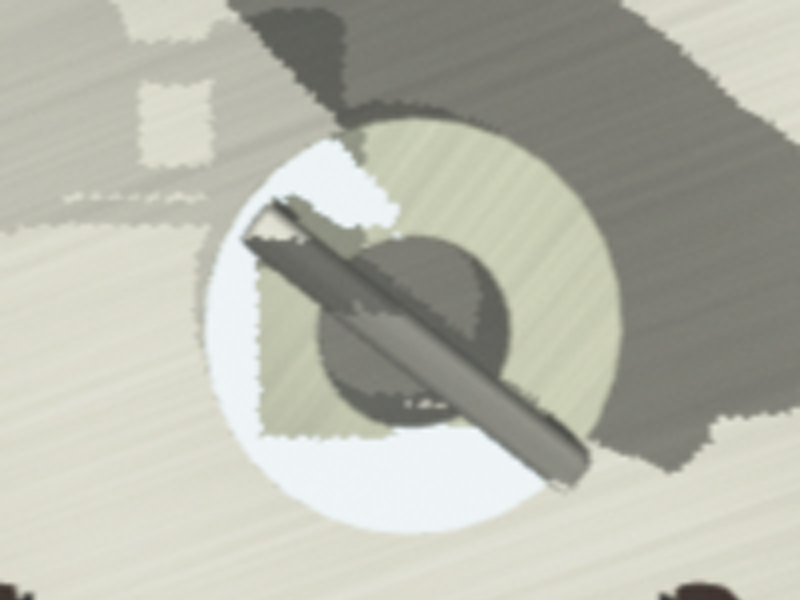

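```bash
python3 -m pendant '[{"jaw":0.085,"dp":[-0.224,0.15,-0.02],"yaw":0},{"jaw":0.085,"dp":[-0.224,0.15,-0.02],"yaw":0},{"jaw":0.085,"dp":[-0.224,0.15,-0.02],"yaw":0},{"jaw":0.085,"dp":[-0.224,0.15,-0.02],"yaw":0},{"jaw":0.085,"dp":[-0.224,0.15,-0.02],"yaw":0},{"jaw":0.085,"dp":[-0.224,0.15,-0.02],"yaw":0},{"jaw":0.085,"dp":[-0.224,0.15,-0.02],"yaw":0},{"jaw":0.085,"dp":[-0.224,0.15,-0.02],"yaw":0}]'
python3 - <<'E'
from h import *
C=cam("wrist");snap("wrist","w_can")
np.savez("cam_can.npz",K=C[0],R=C[1],t=C[2])
print(arm.state()["position"],arm.state()["qvel"].round(3))
print(togo((590,-290,200)))
E
```

```text
clock: 2.4
position: [600.9, 0.5, 280.1]
eef_rot: [3.141, 0.0, 1.223]
force: [0.5, 0.3, -0.5]
finger_gap: 0.97
[600.44736847   4.02014395 279.64109567] [-0.044 -0.    -0.052  0.01  -0.016 -0.001 -0.022]
[-0.28029664  0.08968301  0.07931236]
```

View pics/w_can.png

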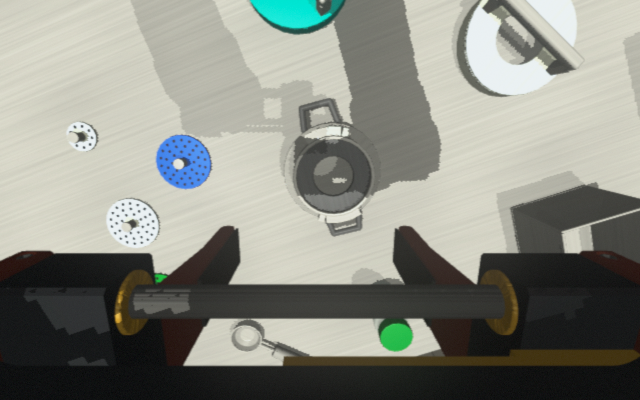

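The canister's mouth is at (334,174), with its handles out to (320,100) and (347,234). The white disk's knob is at (130,225).

Run:
```python
from h import *
im=cv2.imread("pics/w_can.png")
cv2.imwrite("pics/cc.png",cv2.resize(im[90:240,260:410],(600,600),interpolation=cv2.INTER_CUBIC))
z=np.load("cam_can.npz");C=(z["K"],z["R"],z["t"])
print("cam",(-C[1].T@C[2]).round())
print("disk",ray(C,133,222,4),"knob",ray(C,130,225,20))
```

```text
cam [537.  24. 441.]
disk [ 583.6191992  -278.63364727    4.        ] knob [ 584.45516205 -273.69449283   20.        ]
```

View pics/cc.png

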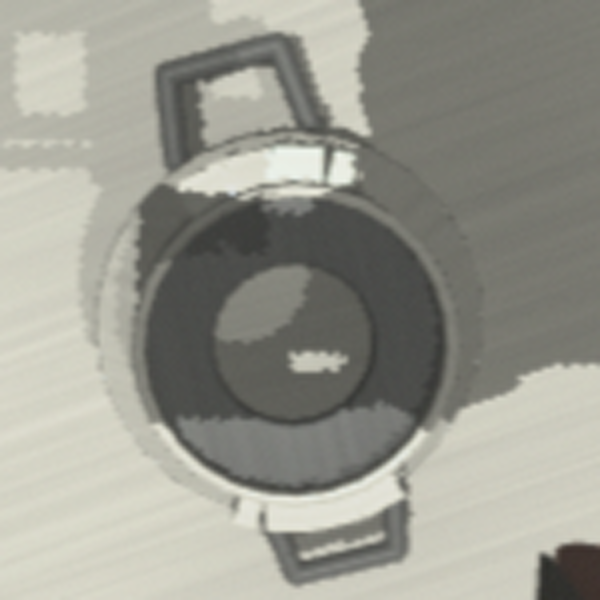

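Run:
```python
from h import *
z=np.load("cam_can.npz");C=(z["K"],z["R"],z["t"])
f=lambda u,v,z:ray(C,260+u/4,90+v/4,z)
print("mouth",f(296,341,80),"w",np.linalg.norm(f(148,341,80)-f(443,341,80)))
print("hole",f(294.5,343,72),"w",np.linalg.norm(f(217,343,72)-f(372,343,72)))
for zz in (30,34):
    a=f(225,52,zz);b=f(352,570,zz);print("handles",a,b,(a+b)/2,np.linalg.norm(a-b),np.degrees(np.arctan2(*(a-b)[1::-1])))
```

```text
mouth [604.3679988   20.93612828  80.        ] w 85.70915884495517
hole [606.26564222  20.26202428  72.        ] w 46.04891258411949
handles [519.60174616  29.70532533  30.        ] [696.17142335  12.47013799  30.        ] [607.88658475  21.08773166  30.        ] 177.40885711918608 174.42494871716065
handles [519.77528403  29.64550587  34.        ] [694.62831896  12.57788213  34.        ] [607.2018015  21.111694   34.       ] 175.68405620365826 174.42494871716065
```

```bash
python3 -m pendant '[{"jaw":0.06,"dp":[-0.28,0.09,0.02],"yaw":0},{"jaw":0.06,"dp":[-0.28,0.09,0.08],"yaw":0},{"jaw":0.06,"dp":[-0.28,0.09,0.08],"yaw":0},{"jaw":0.06,"dp":[-0.28,0.09,0.08],"yaw":0},{"jaw":0.06,"dp":[-0.28,0.09,0.08],"yaw":0},{"jaw":0.06,"dp":[-0.28,0.09,0.08],"yaw":0},{"jaw":0.06,"dp":[-0.28,0.09,0.08],"yaw":0},{"jaw":0.06,"dp":[-0.28,0.09,0.08],"yaw":0}]'
python3 - <<'E'
from h import *
arm.read_camera("side")
C=cam("wrist");snap("wrist","w_disk")
np.savez("cam_disk.npz",K=C[0],R=C[1],t=C[2])
print(arm.state()["position"],arm.state()["joint_pos"].round(3))
E
```

```text
clock: 3.12
position: [589.0, -292.5, 197.2]
eef_rot: [-3.139, 0.001, 1.224]
force: [-1.1, -0.1, 0.7]
finger_gap: 0.683
[ 589.71470769 -290.19096116  197.7197771 ] [ 0.133  0.503  0.369  1.557 -0.195  1.121  1.769]
```

View pics/w_disk.png

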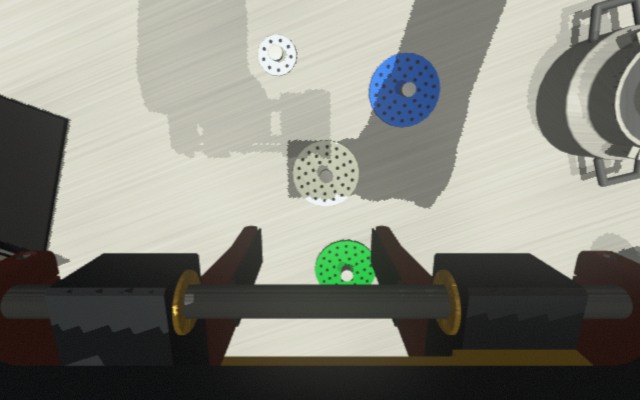

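The white disk is directly below, with its centre at (326,173) and its knob at (326,175). The green disk at (345,262) clears the left–right finger track.

Run:
```python
from h import *
z=np.load("cam_disk.npz");C=(z["K"],z["R"],z["t"])
print("disk",ray(C,326,173,4),"knob",ray(C,326,175,20),"w",np.linalg.norm(ray(C,293,173,4)-ray(C,359,173,4)))
X=ray(C,326,175,20); print(togo((X[0],X[1],60)))
```

```text
disk [ 584.5144854  -280.30665137    4.        ] knob [ 583.94291074 -280.59022717   20.        ] w 75.06260090385952
[ 0.00695934 -0.00829021  0.13775001]
```

```bash
python3 -m pendant '[{"jaw":0.05,"dp":[0.007,-0.008,0.04],"yaw":0},{"jaw":0.05,"dp":[0.007,-0.008,0.08],"yaw":0},{"jaw":0.05,"dp":[0.007,-0.008,0.12],"yaw":0},{"jaw":0.05,"dp":[0.007,-0.008,0.14],"yaw":0},{"jaw":0.05,"dp":[0.007,-0.008,0.14],"yaw":0},{"jaw":0.05,"dp":[0.007,-0.008,0.14],"yaw":0}]' 20
python3 - <<'E'
from h import *
print(togo((584,-280.5,8)))
snap("wrist","w_d2")
E
```

```text
clock: 3.72
position: [585.2, -276.9, 57.5]
eef_rot: [-3.137, -0.003, 1.228]
force: [1.0, 0.3, 0.2]
finger_gap: 0.569
[-0.0039729   0.0002891   0.04948603]
```

View pics/w_d2.png

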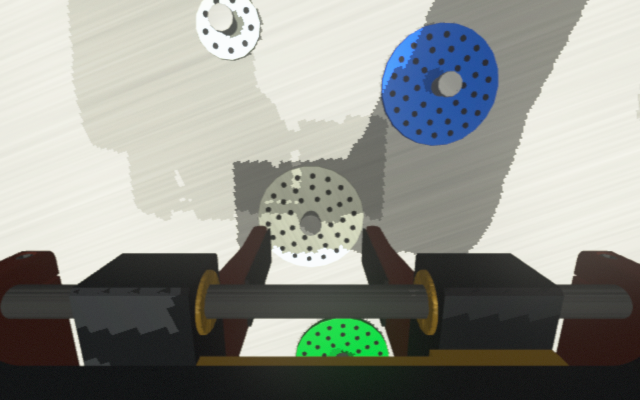

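The knob at (311,221) sits between the fingers, slightly left of their middle, which agrees with the remaining −4 mm in tool x.

```bash
python3 -m pendant '[{"jaw":0.05,"dp":[-0.004,0,0.02],"yaw":0},{"jaw":0.05,"dp":[-0.004,0,0.04],"yaw":0},{"jaw":0.05,"dp":[-0.004,0,0.049],"yaw":0},{"jaw":0.05,"dp":[-0.004,0,0.049],"yaw":0},{"jaw":0.03,"dp":[-0.004,0,0.049],"yaw":0},{"jaw":0.0,"dp":[-0.004,0,0.049],"yaw":0},{"jaw":0.0,"dp":[-0.004,0,0.049],"yaw":0},{"jaw":0.0,"dp":[-0.004,0,0.049],"yaw":0}]' 20
python3 -m pendant '[{"jaw":0.0,"dp":[0,0,0],"yaw":0},{"jaw":0.0,"dp":[0,0,0],"yaw":0},{"jaw":0.0,"dp":[0,0,-0.02],"yaw":0},{"jaw":0.0,"dp":[0,0,-0.06],"yaw":0},{"jaw":0.0,"dp":[0,0,-0.1],"yaw":0},{"jaw":0.0,"dp":[0,0,-0.14],"yaw":0},{"jaw":0.0,"dp":[0,0,-0.14],"yaw":0},{"jaw":0.0,"dp":[0,0,-0.14],"yaw":0}]'
python3 - <<'E'
from h import *
C=cam("wrist");snap("wrist","w_d3")
np.savez("cam_d3.npz",K=C[0],R=C[1],t=C[2]);print(togo((606,20.8,145)))
E
```

```text
clock: 4.43
position: [585.4, -282.2, 11.3]
eef_rot: [3.141, -0.002, 1.227]
force: [0.6, -0.2, -0.5]
finger_gap: 0.304
clock: 5.1
position: [586.6, -283.2, 154.2]
eef_rot: [3.136, -0.002, 1.227]
force: [0.1, -0.1, -1.1]
finger_gap: 0.159
[ 0.29232557 -0.08278751  0.00741283]
```

View pics/w_d3.png

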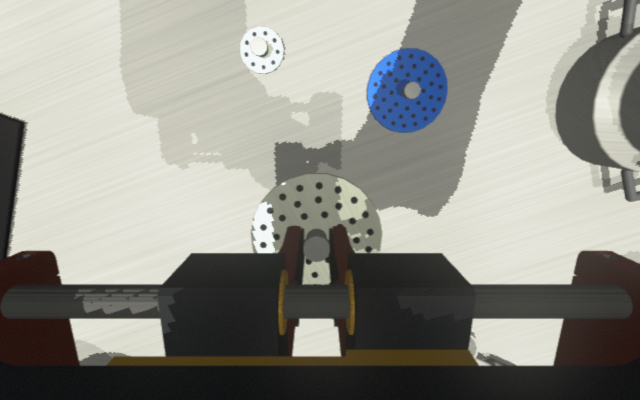

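The disk is held by its knob at 14 mm opening (expected 15) and hangs level under the fingers at about (316,238).

```bash
python3 -m pendant '[{"jaw":0.0,"dp":[0.03,-0.008,0],"yaw":0},{"jaw":0.0,"dp":[0.07,-0.02,0],"yaw":0},{"jaw":0.0,"dp":[0.11,-0.031,0],"yaw":0},{"jaw":0.0,"dp":[0.15,-0.042,0.007],"yaw":0},{"jaw":0.0,"dp":[0.19,-0.054,0.007],"yaw":0},{"jaw":0.0,"dp":[0.23,-0.065,0.007],"yaw":0},{"jaw":0.0,"dp":[0.265,-0.075,0.007],"yaw":0},{"jaw":0.0,"dp":[0.285,-0.081,0.007],"yaw":0}]'
python3 -m pendant '[{"jaw":0.0,"dp":[0,0,0],"yaw":0},{"jaw":0.0,"dp":[0,0,0],"yaw":0},{"jaw":0.0,"dp":[0,0,0],"yaw":0}]'
python3 - <<'E'
from h import *
print(togo((606,20.8,145)))
C=cam("wrist");im=snap("wrist","w_p1");np.savez("cam_p1.npz",K=C[0],R=C[1],t=C[2])
snap("scene","s_p1");snap("side","d_p1")
a=cv2.imread("pics/s_p1.png")[130:280,220:420];b=cv2.imread("pics/d_p1.png")[90:240,240:440]
cv2.imwrite("pics/p1.png",cv2.resize(np.hstack([a,b]),(800,300),interpolation=cv2.INTER_CUBIC))
E
```

```text
clock: 5.82
position: [603.7, 19.3, 142.9]
eef_rot: [-3.138, -0.003, 1.232]
force: [0.8, 0.3, -0.7]
finger_gap: 0.155
clock: 6.07
position: [602.7, 18.0, 141.4]
eef_rot: [-3.136, -0.0, 1.232]
force: [0.0, -0.4, -0.5]
finger_gap: 0.156
[ 0.00374226  0.00215579 -0.00361168]
```

View pics/w_p1.png

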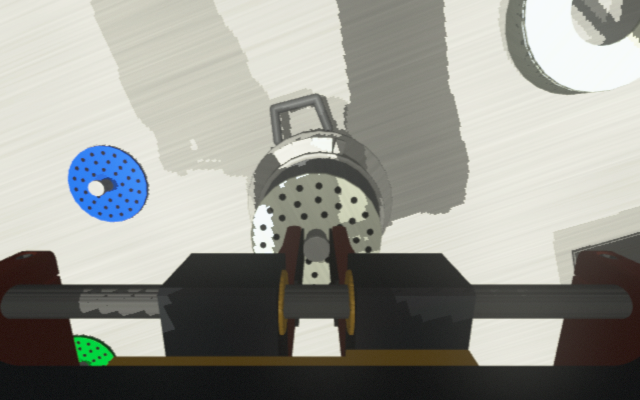

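View pics/p1.png

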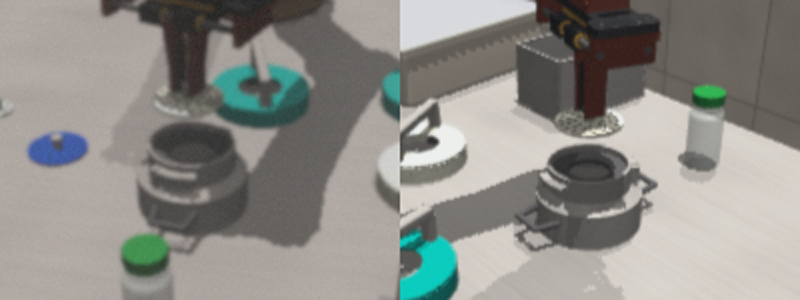

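```bash
python3 -m pendant '[{"jaw":0.0,"dp":[0.004,0.002,0.02],"yaw":0},{"jaw":0.0,"dp":[0.004,0.002,0.036],"yaw":0},{"jaw":0.0,"dp":[0.004,0.002,0.041],"yaw":0},{"jaw":0.0,"dp":[0.004,0.002,0.041],"yaw":0},{"jaw":0.0,"dp":[0.004,0.002,0.041],"yaw":0}]'
python3 - <<'E'
from h import *
print(togo((606,20.8,83)))
C=cam("wrist");im=snap("wrist","w_p2");np.savez("cam_p2.npz",K=C[0],R=C[1],t=C[2])
snap("scene","s_p2");snap("side","d_p2")
a=cv2.imread("pics/s_p2.png")[140:260,240:400];b=cv2.imread("pics/d_p2.png")[110:230,260:420]
c=cv2.imread("pics/w_p2.png")[80:300,200:440]
cv2.imwrite("pics/p2.png",np.vstack([cv2.resize(np.hstack([a,b]),(800,300),interpolation=cv2.INTER_CUBIC),cv2.resize(np.hstack([c,c]),(800,300))]))
E
```

```text
clock: 6.63
position: [606.7, 18.9, 101.9]
eef_rot: [-3.138, -0.001, 1.227]
force: [1.2, -0.8, -1.7]
finger_gap: 0.149
[ 0.00154923 -0.00124525  0.01887127]
```

View pics/p2.png

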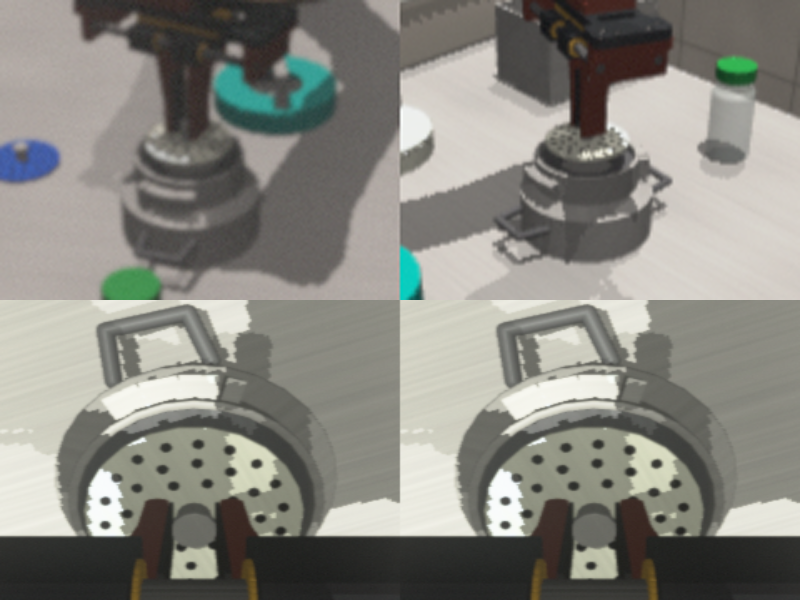

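The disk sits centred over the mouth in all three views, so I lower it.

```bash
python3 -m pendant '[{"jaw":0.0,"dp":[0.0015,-0.001,0.006],"yaw":0},{"jaw":0.0,"dp":[0.0015,-0.001,0.012],"yaw":0},{"jaw":0.0,"dp":[0.0015,-0.001,0.018],"yaw":0},{"jaw":0.0,"dp":[0.0015,-0.001,0.019],"yaw":0},{"jaw":0.0,"dp":[0.0015,-0.001,0.019],"yaw":0}]'
python3 - <<'E'
from h import *
s=arm.state();print(togo((606,20.8,80)),s["force"])
snap("wrist","w_p3");snap("side","d_p3")
b=cv2.imread("pics/d_p3.png")[110:230,260:420]
c=cv2.imread("pics/w_p3.png")[120:300,200:440]
cv2.imwrite("pics/p3.png",np.hstack([cv2.resize(b,(400,300),interpolation=cv2.INTER_CUBIC),cv2.resize(c,(400,300))]))
E
```

```text
clock: 7.2
position: [606.5, 21.7, 83.0]
eef_rot: [-3.139, -0.002, 1.229]
force: [-0.7, 0.0, -1.7]
finger_gap: 0.158
[-0.0009888  -0.00015989  0.00298779] [-0.73383521  0.04167776 -1.69807144]
```

View pics/p3.png

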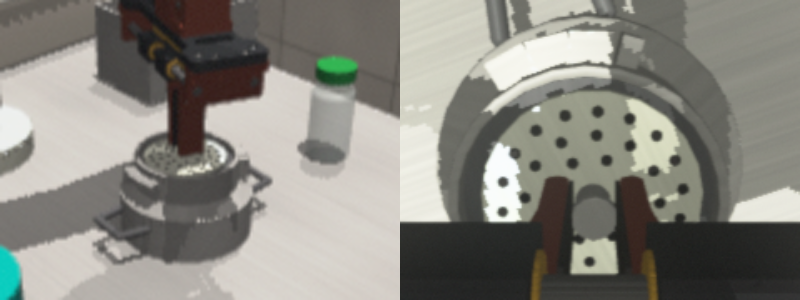

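The disk is inside the mouth but not yet in contact. I go a few mm further down.

```bash
python3 -m pendant '[{"jaw":0.0,"dp":[-0.001,0,0.0015],"yaw":0},{"jaw":0.0,"dp":[-0.001,0,0.003],"yaw":0},{"jaw":0.0,"dp":[-0.001,0,0.003],"yaw":0}]'
python3 -m pendant '[{"jaw":0.0,"dp":[0,0,0.001],"yaw":0},{"jaw":0.0,"dp":[0,0,0.002],"yaw":0},{"jaw":0.0,"dp":[0,0,0.002],"yaw":0}]'
```

```text
clock: 7.55
position: [606.7, 20.4, 81.4]
eef_rot: [-3.14, -0.002, 1.228]
force: [-2.6, 0.6, 6.9]
finger_gap: 0.158
clock: 7.8
position: [606.8, 20.4, 81.3]
eef_rot: [-3.14, -0.003, 1.228]
force: [-5.7, -0.3, 16.2]
finger_gap: 0.155
```

Contact came at TCP z about 81.4, which fits the seat height. I raise slightly to relieve the pressure, release and lift.

```bash
python3 -m pendant '[{"jaw":0.0,"dp":[0,0,-0.001],"yaw":0},{"jaw":0.02,"dp":[0,0,-0.001],"yaw":0},{"jaw":0.03,"dp":[0,0,-0.001],"yaw":0},{"jaw":0.03,"dp":[0,0,-0.001],"yaw":0},{"jaw":0.03,"dp":[0,0,-0.001],"yaw":0}]'
python3 -m pendant '[{"jaw":0.035,"dp":[0,0,-0.01],"yaw":0},{"jaw":0.04,"dp":[0,0,-0.03],"yaw":0},{"jaw":0.06,"dp":[0,0,-0.07],"yaw":0},{"jaw":0.06,"dp":[0,0,-0.11],"yaw":0},{"jaw":0.06,"dp":[0,0,-0.15],"yaw":0},{"jaw":0.06,"dp":[0,0,-0.18],"yaw":0},{"jaw":0.06,"dp":[0,0,-0.18],"yaw":0}]'
python3 - <<'E'
from h import *
C=cam("wrist");np.savez("cam_p4.npz",K=C[0],R=C[1],t=C[2])
snap("wrist","w_p4");snap("side","d_p4")
b=cv2.imread("pics/d_p4.png")[120:220,275:400]
c=cv2.imread("pics/w_p4.png")[90:240,230:430]
cv2.imwrite("pics/p4.png",np.hstack([cv2.resize(b,(400,320),interpolation=cv2.INTER_CUBIC),cv2.resize(c,(400,320),interpolation=cv2.INTER_CUBIC)]))
E
```

```text
clock: 8.22
position: [606.7, 20.3, 82.0]
eef_rot: [-3.14, -0.003, 1.228]
force: [0.6, 0.2, -0.9]
finger_gap: 0.342
clock: 8.8
position: [609.7, 19.2, 269.9]
eef_rot: [3.133, -0.008, 1.227]
force: [-0.1, -0.3, 0.4]
finger_gap: 0.682
```

View pics/p4.png

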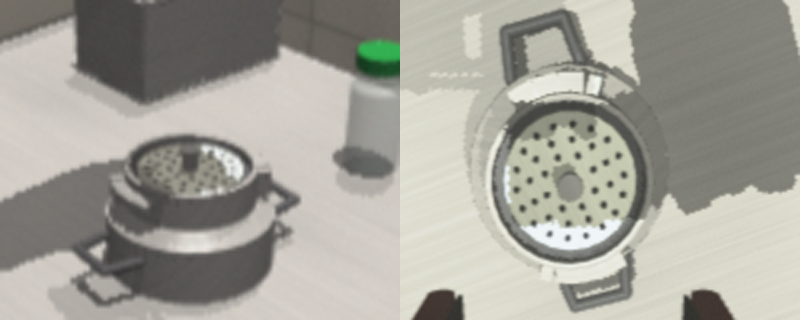

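The disk lies flat and central on its seat with the knob up, in both views. The ring is next: I turn the tool to yaw −58.7° (jaws across the bar) while travelling over it.

Run:
```python
from h import *
s=arm.state();print(togo((530,288,240)),np.degrees(s["eef_rot"]),s["joint_pos"].round(2))
```

```text
[ 0.22670623 -0.16299259  0.02464816] [179.93479089  -0.27308253  70.36166973] [-0.36  0.35  0.34  1.61 -0.13  1.2   1.23]
```

```bash
python3 -m pendant '[{"jaw":0.06,"dp":[0.028,-0.02,0.003],"yaw":1.1},{"jaw":0.06,"dp":[0.057,-0.041,0.006],"yaw":2.2},{"jaw":0.06,"dp":[0.085,-0.061,0.009],"yaw":3.3},{"jaw":0.06,"dp":[0.113,-0.081,0.012],"yaw":4.4},{"jaw":0.06,"dp":[0.142,-0.102,0.015],"yaw":5.5},{"jaw":0.06,"dp":[0.17,-0.122,0.018],"yaw":6.6},{"jaw":0.06,"dp":[0.198,-0.143,0.021],"yaw":7.7},{"jaw":0.06,"dp":[0.227,-0.163,0.025],"yaw":8.8}]'
python3 - <<'E'
from h import *
s=arm.state();print(togo((530,288,240)),np.degrees(s["eef_rot"]),s["joint_pos"].round(2))
E
```

```text
clock: 9.57
position: [528.5, 289.3, 238.0]
eef_rot: [-3.139, -0.001, 0.301]
force: [-0.1, -0.3, 0.1]
finger_gap: 0.684
[ 0.00107141  0.00164776 -0.00200535] [-1.79874672e+02 -6.95552916e-02  1.72210342e+01] [-0.89  0.37  0.41  1.66 -0.16  1.14 -0.13]
```

Now about 76° more, which is 12.65 units.

```bash
python3 -m pendant '[{"jaw":0.06,"dp":[0.001,0.002,-0.002],"yaw":1.1},{"jaw":0.06,"dp":[0.001,0.002,-0.002],"yaw":2.2},{"jaw":0.06,"dp":[0.001,0.002,-0.002],"yaw":3.3},{"jaw":0.06,"dp":[0.001,0.002,-0.002],"yaw":4.4},{"jaw":0.06,"dp":[0.001,0.002,-0.002],"yaw":5.5},{"jaw":0.06,"dp":[0.001,0.002,-0.002],"yaw":6.6},{"jaw":0.06,"dp":[0.001,0.002,-0.002],"yaw":7.7},{"jaw":0.06,"dp":[0.001,0.002,-0.002],"yaw":8.8}]' 
python3 -m pendant '[{"jaw":0.06,"dp":[0,0,0],"yaw":1.1},{"jaw":0.06,"dp":[0,0,0],"yaw":2.2},{"jaw":0.06,"dp":[0,0,0],"yaw":3.3},{"jaw":0.06,"dp":[0,0,0],"yaw":3.8},{"jaw":0.06,"dp":[0,0,0],"yaw":3.8},{"jaw":0.06,"dp":[0,0,0],"yaw":3.8}]'
python3 - <<'E'
from h import *
s=arm.state();print(togo((530,288,240)),np.degrees(s["eef_rot"]),s["joint_pos"].round(2))
C=cam("wrist");np.savez("cam_r2.npz",K=C[0],R=C[1],t=C[2])
im=snap("wrist","w_r2")
E
```

```text
clock: 10.23
position: [529.1, 287.1, 238.2]
eef_rot: [3.141, 0.002, -0.627]
force: [-0.3, 0.3, -0.8]
finger_gap: 0.686
clock: 10.73
position: [528.4, 286.9, 236.9]
eef_rot: [3.138, 0.001, -1.023]
force: [-0.4, 0.4, -0.0]
finger_gap: 0.682
[-0.00012036 -0.00192651 -0.00307779] [ 1.79783444e+02  4.04924375e-02 -5.85895673e+01] [-1.08  0.42  0.7   1.67 -0.29  1.16 -1.33]
```

View pics/w_r2.png

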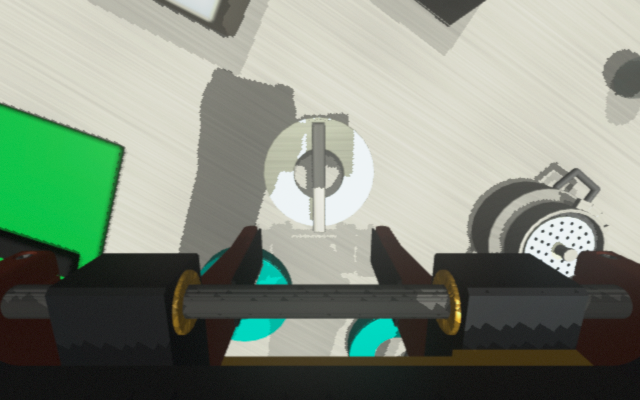

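The bar runs vertically from (319,122) to (319,232), between the fingers and square to the jaws.

Run:
```python
from h import *
z=np.load("cam_r2.npz");C=(z["K"],z["R"],z["t"])
a=ray(C,319.5,122,69);b=ray(C,319.5,232,69);print(a,b,(a+b)/2,np.linalg.norm(a-b),np.degrees(np.arctan2(*(a-b)[1::-1])))
print("flange",(ray(C,265,175,28)+ray(C,374,175,28))/2,np.linalg.norm(ray(C,265,174,28)-ray(C,374,174,28)), ray(C,319,174,28))
m=(a+b)/2
print(togo((m[0],m[1],42)))
```

```text
[584.33136924 316.95122585  69.        ] [483.29406636 254.87222803  69.        ] [533.8127178  285.91172694  69.        ] 118.58473148904274 31.56725690016693
flange [531.85350235 284.21508406  28.        ] 129.67324600186612 [532.5713966  285.35161723  28.        ]
[ 0.00384361 -0.0046104   0.19516987]
```

```bash
python3 -m pendant '[{"jaw":0.06,"dp":[0.003,-0.003,0.04],"yaw":0},{"jaw":0.06,"dp":[0.003,-0.003,0.08],"yaw":0},{"jaw":0.06,"dp":[0.003,-0.003,0.12],"yaw":0},{"jaw":0.06,"dp":[0.003,-0.003,0.15],"yaw":0},{"jaw":0.06,"dp":[0.003,-0.003,0.15],"yaw":0},{"jaw":0.06,"dp":[0.003,-0.003,0.15],"yaw":0}]' 40
python3 - <<'E'
from h import *
print(togo((533,286.5,42)))
snap("wrist","w_r3")
E
```

```text
clock: 11.28
position: [531.4, 285.0, 86.2]
eef_rot: [3.135, 0.0, -1.022]
force: [-0.2, 0.6, 0.7]
finger_gap: 0.682
[-0.00043477 -0.00245036  0.04418616]
```

View pics/w_r3.png

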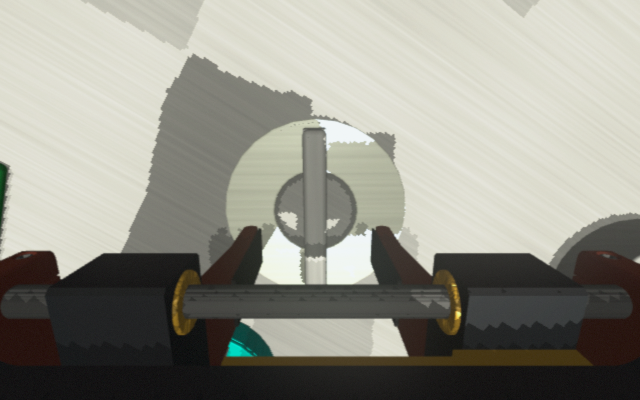

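The bar, at column 315, lies midway between the fingertips (262 and 371). Down and grip.

```bash
python3 -m pendant '[{"jaw":0.06,"dp":[0,-0.002,0.02],"yaw":0},{"jaw":0.06,"dp":[0,-0.002,0.04],"yaw":0},{"jaw":0.06,"dp":[0,-0.002,0.044],"yaw":0},{"jaw":0.06,"dp":[0,-0.002,0.044],"yaw":0},{"jaw":0.0,"dp":[0,-0.002,0.044],"yaw":0},{"jaw":0.0,"dp":[0,-0.002,0.044],"yaw":0},{"jaw":0.0,"dp":[0,-0.002,0.044],"yaw":0},{"jaw":0.0,"dp":[0,-0.002,0.044],"yaw":0}]' 40
python3 -m pendant '[{"jaw":0.0,"dp":[0,0,0],"yaw":0},{"jaw":0.0,"dp":[0,0,0],"yaw":0},{"jaw":0.0,"dp":[0,0,0],"yaw":0}]' 40
python3 -m pendant '[{"jaw":0.0,"dp":[0,0,-0.02],"yaw":0},{"jaw":0.0,"dp":[0,0,-0.06],"yaw":0},{"jaw":0.0,"dp":[0,0,-0.1],"yaw":0},{"jaw":0.0,"dp":[0,0,-0.14],"yaw":0},{"jaw":0.0,"dp":[0,0,-0.14],"yaw":0},{"jaw":0.0,"dp":[0,0,-0.14],"yaw":0}]' 40
python3 - <<'E'
from h import *
C=cam("wrist");np.savez("cam_r4.npz",K=C[0],R=C[1],t=C[2])
snap("wrist","w_r4");snap("side","d_r4");s=arm.state()
print(np.degrees(s["eef_rot"]),togo((606,20.8,190)))
a=cv2.imread("pics/w_r4.png")[80:380,120:520];b=cv2.imread("pics/d_r4.png")[40:240,140:407]
cv2.imwrite("pics/r4.png",np.hstack([a,cv2.resize(b,(400,300))]))
E
```

```text
clock: 12.0
position: [534.9, 287.0, 45.1]
eef_rot: [3.14, 0.001, -1.022]
force: [-0.1, -1.0, -0.4]
finger_gap: 0.42
clock: 12.25
position: [535.0, 287.0, 45.4]
eef_rot: [3.14, 0.001, -1.022]
force: [0.1, 0.1, -0.4]
finger_gap: 0.191
clock: 12.75
position: [536.2, 287.5, 187.3]
eef_rot: [-3.139, 0.001, -1.022]
force: [-1.1, 0.2, -3.7]
finger_gap: 0.154
[ 1.79808057e+02  6.45646017e-02 -5.85233050e+01] [ 0.2644995   0.0776527  -0.00600237]
```

View pics/r4.png

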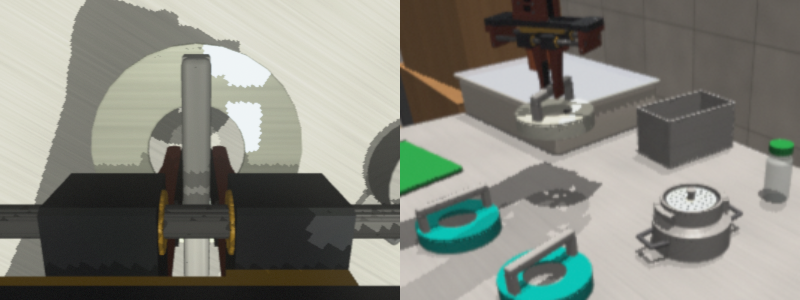

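The ring is held at 13.5 mm opening and hangs level, with its bar square in the jaws.

Run:
```python
from h import *
from scipy.spatial.transform import Rotation as Ro
z=np.load("cam_r4.npz");C=(z["K"],z["R"],z["t"])
s=arm.state();R=Ro.from_euler('xyz',s["eef_rot"]).as_matrix();p=s["position"]
im=cv2.imread("pics/w_r4.png")
for dz in (45,44):
  zz=p[2]-dz+28
  for px in ((321,123.5),(211.5,240),(422,240),(230,170),(405,170)):
    print(dz,px,(R.T@(ray(C,*px,zz)-p)).round(1))
  for px in ((309,135),(321,135),(330,135)):
    print("bar end",px,(R.T@(ray(C,*px,p[2]-dz+69)-p)).round(1))
cv2.imwrite("pics/r4c.png",cv2.resize(im[110:260,200:440],(800,500),interpolation=cv2.INTER_CUBIC))
```

```text
45 (321, 123.5) [  3.4 -66.9  16.8]
45 (211.5, 240) [-63.8   2.9  17.1]
45 (422, 240) [65.9  2.9 16.9]
45 (230, 170) [-49.5 -40.6  16.9]
45 (405, 170) [ 52.4 -40.5  16.8]
bar end (309, 135) [ -2.4 -62.3 -24.2]
bar end (321, 135) [  2.8 -62.3 -24.2]
bar end (330, 135) [  6.8 -62.3 -24.2]
44 (321, 123.5) [  3.4 -66.9  15.8]
44 (211.5, 240) [-63.4   2.5  16.1]
44 (422, 240) [65.5  2.5 15.9]
44 (230, 170) [-49.2 -40.7  15.9]
44 (405, 170) [ 52.1 -40.7  15.8]
bar end (309, 135) [ -2.4 -62.3 -25.2]
bar end (321, 135) [  2.8 -62.3 -25.2]
bar end (330, 135) [  6.7 -62.3 -25.2]
```

View pics/r4c.png

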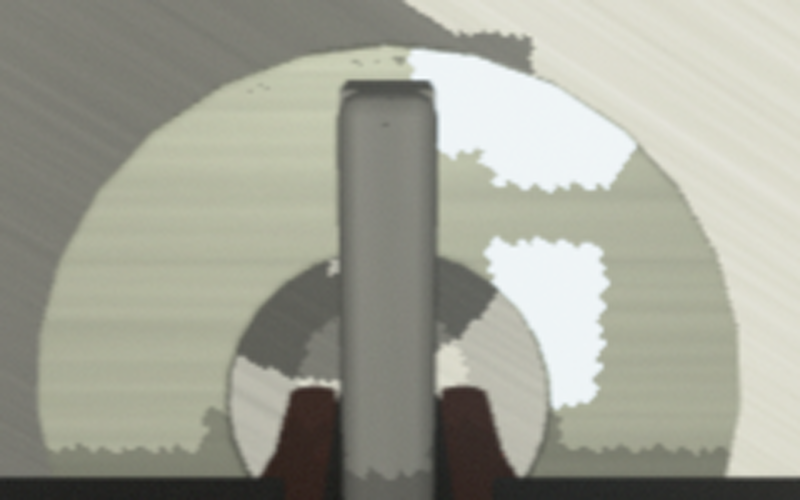

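```bash
python3 -m pendant '[{"jaw":0.0,"dp":[0.025,0.007,-0.005],"yaw":-0.7},{"jaw":0.0,"dp":[0.06,0.018,-0.006],"yaw":-1.6},{"jaw":0.0,"dp":[0.1,0.029,-0.006],"yaw":-2.6},{"jaw":0.0,"dp":[0.14,0.041,-0.006],"yaw":-3.6},{"jaw":0.0,"dp":[0.18,0.053,-0.006],"yaw":-4.6},{"jaw":0.0,"dp":[0.215,0.063,-0.006],"yaw":-5.6},{"jaw":0.0,"dp":[0.245,0.072,-0.006],"yaw":-6.5},{"jaw":0.0,"dp":[0.264,0.078,-0.006],"yaw":-7.1}]'
python3 -m pendant '[{"jaw":0.0,"dp":[0,0,0],"yaw":0},{"jaw":0.0,"dp":[0,0,0],"yaw":0}]'
python3 - <<'E'
from h import *
s=arm.state();print(togo((607.2,21.1,150)),np.degrees(s["eef_rot"]),s["joint_pos"].round(2))
E
```

```text
clock: 13.52
position: [604.5, 16.3, 187.7]
eef_rot: [3.137, 0.006, -0.277]
force: [-0.7, -0.9, -2.5]
finger_gap: 0.152
clock: 13.68
position: [603.1, 14.0, 185.3]
eef_rot: [3.134, 0.01, -0.282]
force: [0.1, 0.4, -2.4]
finger_gap: 0.155
[ 0.00230815 -0.00816262  0.03525943] [179.59205376   0.54987143 -16.1358004 ] [-0.5   0.45  0.55  1.71 -0.26  1.06 -0.15]
```

```bash
python3 -m pendant '[{"jaw":0.0,"dp":[0.002,-0.008,0.01],"yaw":0},{"jaw":0.0,"dp":[0.002,-0.008,0.02],"yaw":0},{"jaw":0.0,"dp":[0.002,-0.008,0.03],"yaw":0},{"jaw":0.0,"dp":[0.002,-0.008,0.033],"yaw":0},{"jaw":0.0,"dp":[0.002,-0.008,0.033],"yaw":0}]'
python3 -m pendant '[{"jaw":0.0,"dp":[0,0,0],"yaw":0},{"jaw":0.0,"dp":[0,0,0],"yaw":0}]'
python3 - <<'E'
from h import *
s=arm.state();print(togo((607.2,21.1,135)),np.degrees(s["eef_rot"]))
snap("wrist","w_l1");snap("scene","s_l1");snap("side","d_l1")
a=cv2.imread("pics/s_l1.png")[110:260,220:420];b=cv2.imread("pics/d_l1.png")[80:230,230:430];c=cv2.imread("pics/w_l1.png")[60:360,120:520]
cv2.imwrite("pics/l1.png",np.vstack([np.hstack([cv2.resize(i,(400,300),interpolation=cv2.INTER_CUBIC) for i in (a,b)]),np.hstack([c,c*0])]))
S=cam("scene");D=cam("side")
p=s["position"]
for n,X in (("ringbot",(p[0],p[1],p[2]-45)),("rim",(606.7,19.5,80)),("body44",(606.7,19.5,44))): print(n,proj(S,X).round(1),proj(D,X).round(1))
E
```

```text
clock: 14.1
position: [605.7, 22.1, 150.4]
eef_rot: [3.133, 0.012, -0.28]
force: [-0.0, 0.0, -3.0]
finger_gap: 0.157
clock: 14.27
position: [605.7, 22.6, 150.4]
eef_rot: [3.133, 0.013, -0.28]
force: [-0.5, 0.7, -3.1]
finger_gap: 0.154
[0.00207587 0.00091514 0.01534969] [179.51502128   0.71894039 -16.02226396]
ringbot [317.1 191.1] [333.6 160.2]
rim [315.9 201.2] [334.7 170.6]
body44 [316.4 215. ] [334.5 184.3]
```

View pics/l1.png

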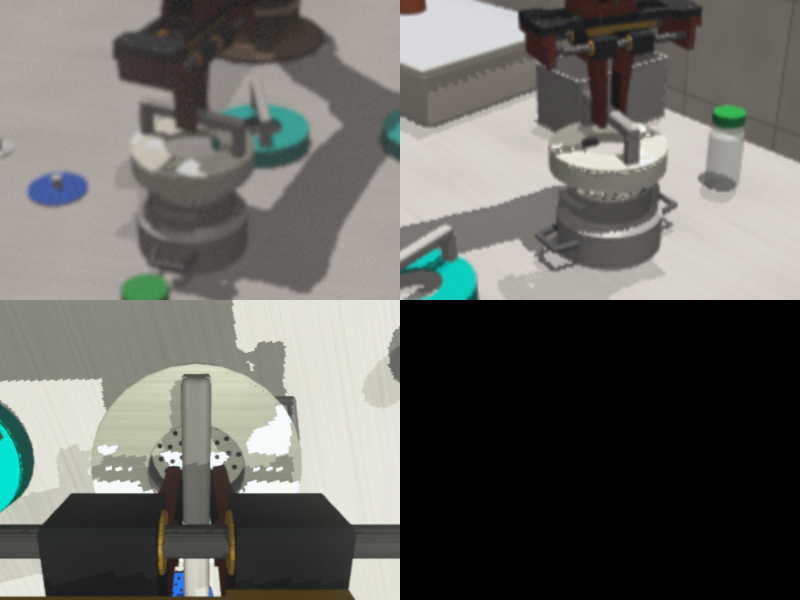

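The ring is centred over the canister in both outside views (scene crop 192 against 193, side crop 608 against 609). Its bar is crosswise to the handles. I lower it in steps and watch the force.

```bash
python3 -m pendant '[{"jaw":0.0,"dp":[0.001,0.001,0.01],"yaw":0},{"jaw":0.0,"dp":[0.001,0.001,0.02],"yaw":0},{"jaw":0.0,"dp":[0.001,0.001,0.024],"yaw":0},{"jaw":0.0,"dp":[0.001,0.001,0.024],"yaw":0}]'
python3 -m pendant '[{"jaw":0.0,"dp":[0,0,0.004],"yaw":0},{"jaw":0.0,"dp":[0,0,0.008],"yaw":0},{"jaw":0.0,"dp":[0,0,0.011],"yaw":0},{"jaw":0.0,"dp":[0,0,0.011],"yaw":0}]'
python3 - <<'E'
from h import *
s=arm.state();print(togo((607.2,21.1,101)),np.degrees(s["eef_rot"]),s["torque"])
E
```

```text
clock: 14.75
position: [605.2, 20.8, 125.0]
eef_rot: [3.132, 0.014, -0.28]
force: [-0.5, -0.3, -2.5]
finger_gap: 0.155
clock: 15.08
position: [604.7, 20.7, 113.3]
eef_rot: [3.132, 0.015, -0.28]
force: [-0.9, 0.1, -2.3]
finger_gap: 0.154
[ 0.00252886 -0.00117906  0.01223591] [179.44224877   0.86888264 -16.0584077 ] [-0.06102754  0.03123422  0.05518661]
```

No contact down to ring bottom z ≈ 68, which is past the rim and the lug tops.

```bash
python3 -m pendant '[{"jaw":0.0,"dp":[0.002,-0.001,0.004],"yaw":0},{"jaw":0.0,"dp":[0.002,-0.001,0.008],"yaw":0},{"jaw":0.0,"dp":[0.002,-0.001,0.01],"yaw":0},{"jaw":0.0,"dp":[0.002,-0.001,0.01],"yaw":0}]'
python3 -m pendant '[{"jaw":0.0,"dp":[0,0,0.001],"yaw":0},{"jaw":0.0,"dp":[0,0,0.002],"yaw":0},{"jaw":0.0,"dp":[0,0,0.002],"yaw":0}]'
python3 - <<'E'
from h import *
s=arm.state();print(togo((607.2,21.1,101)),np.degrees(s["eef_rot"]),s["torque"])
snap("wrist","w_l2");snap("scene","s_l2");snap("side","d_l2")
a=cv2.imread("pics/s_l2.png")[110:260,220:420];b=cv2.imread("pics/d_l2.png")[80:230,230:430]
cv2.imwrite("pics/l2.png",np.hstack([cv2.resize(i,(400,300),interpolation=cv2.INTER_CUBIC) for i in (a,b)]))
E
```

```text
clock: 15.42
position: [607.3, 21.4, 105.9]
eef_rot: [3.134, 0.014, -0.28]
force: [-7.7, 1.0, 22.0]
finger_gap: 0.154
clock: 15.67
position: [608.1, 21.5, 105.9]
eef_rot: [3.136, 0.013, -0.28]
force: [-6.2, 0.2, 17.8]
finger_gap: 0.157
[-0.00065598  0.00057977  0.00495792] [179.66848516   0.73049794 -16.05223503] [-0.01247598  1.39601163  0.00342777]
```

View pics/l2.png

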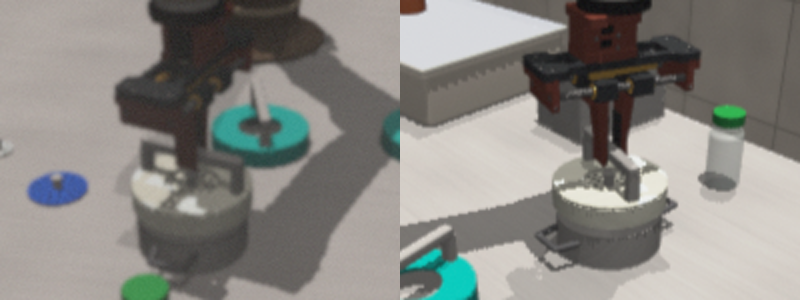

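Contact came at TCP z 105.9, which is about 5 mm earlier than my grip offset predicts. I overlay predicted ring outlines to see its real height.

Run:
```python
from h import *
D=cam("side");S=cam("scene")
th=np.linspace(0,2*np.pi,180)
out=[]
for f,C,(x,y) in (("d_l2",D,(280,115)),("s_l2",S,(270,140))):
  for zo in (56,61):
    im=cv2.imread(f"pics/{f}.png");k=5
    c=cv2.resize(im[y:y+60,x:x+80*1][:, :80],(400,300),interpolation=cv2.INTER_CUBIC)
    for z,r in ((zo,66),(zo+28,66),(44,62)):
      P=np.array([(proj(C,(606.7+r*np.cos(t),20+r*np.sin(t),z))-[x,y])*k for t in th])
      cv2.polylines(c,[P.astype(int)],True,(0,0,255) if z!=44 else (255,0,0),1)
    out.append(c)
cv2.imwrite("pics/ov.png",np.vstack([np.hstack(out[:2]),np.hstack(out[2:])]))
```

```text
(no output)
```

View pics/ov.png

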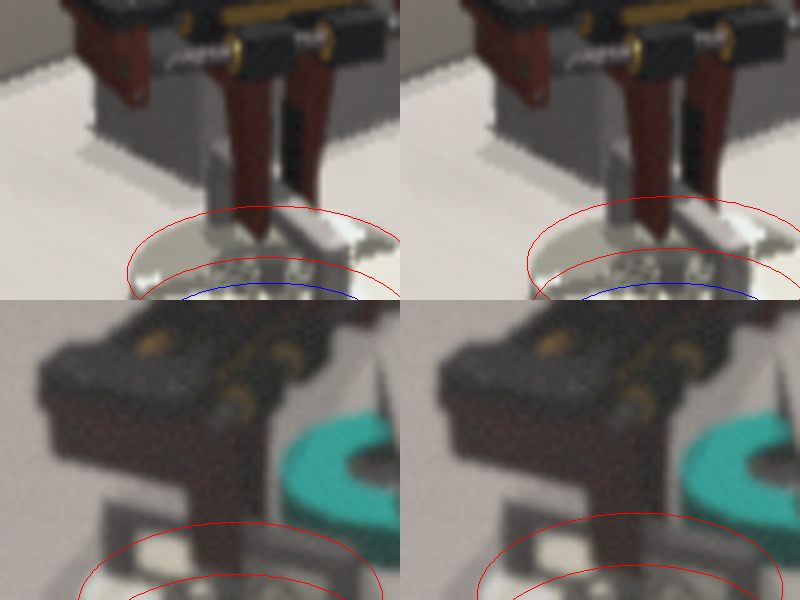

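Run:
```python
from h import *
D=cam("side");S=cam("scene")
th=np.linspace(0,2*np.pi,180)
out=[]
for f,C,(x,y) in (("d_l2",D,(295,150)),("s_l2",S,(276,175))):
  for zo in (56,61):
    im=cv2.imread(f"pics/{f}.png");k=5
    c=cv2.resize(im[y:y+60,x:x+80],(400,300),interpolation=cv2.INTER_CUBIC)
    for z,r in ((zo,66),(zo+28,66),(44,62),(0,62)):
      P=np.array([(proj(C,(606.7+r*np.cos(t),20+r*np.sin(t),z))-[x,y])*k for t in th])
      cv2.polylines(c,[P.astype(int)],True,(0,0,255) if z>44 else (255,0,0),1)
    out.append(c)
cv2.imwrite("pics/ov2.png",np.vstack([np.hstack(out[:2]),np.hstack(out[2:])]))
```

```text
(no output)
```

View pics/ov2.png

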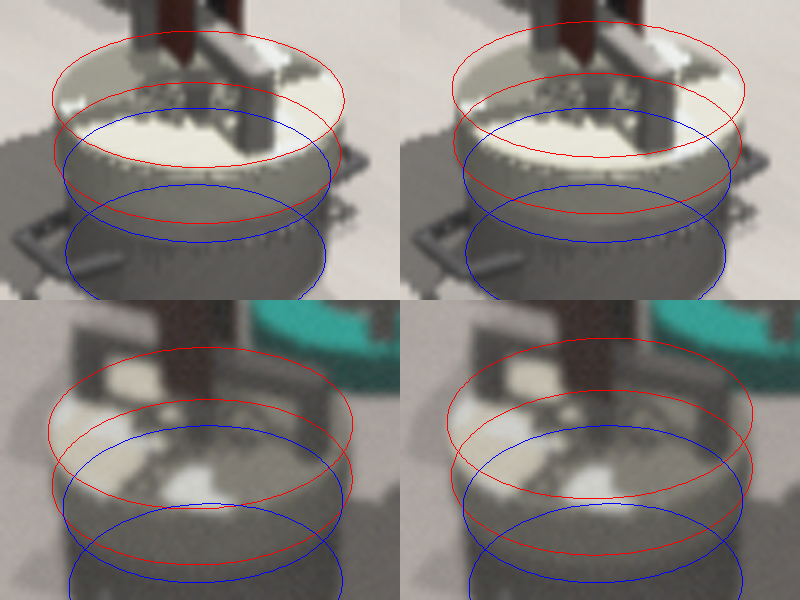

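The outline for origin z = 56 fits both views exactly, so the ring is home. My grip offset was about 50 mm, because the fingers slid up the bar as they closed. Now I turn it 79.6° clockwise (+13.3 units).

```bash
python3 -m pendant '[{"jaw":0.0,"dp":[0,0,-0.0003],"yaw":0},{"jaw":0.0,"dp":[0,0,-0.0003],"yaw":0.5},{"jaw":0.0,"dp":[0,0.0003,-0.0003],"yaw":1.2},{"jaw":0.0,"dp":[0,0.0005,-0.0003],"yaw":2.0},{"jaw":0.0,"dp":[0,0.0007,-0.0003],"yaw":2.8},{"jaw":0.0,"dp":[0,0.001,-0.0003],"yaw":3.4},{"jaw":0.0,"dp":[0,0.001,-0.0003],"yaw":3.4}]' 50
python3 - <<'E'
from h import *
s=arm.state();print(np.degrees(s["eef_rot"]),s["torque"],s["joint_pos"].round(2))
E
```

```text
clock: 16.4
position: [608.0, 20.6, 106.0]
eef_rot: [3.132, 0.009, -0.639]
force: [1.0, 0.2, -1.4]
finger_gap: 0.154
[179.42645958   0.54280678 -36.60362198] [ 0.12283776 -0.01029669 -0.03445141] [-0.53  0.57  0.59  1.77 -0.38  0.93 -0.42]
```

Turning freely with low force and torque. 59.1° remain, about 9.85 units.

```bash
python3 -m pendant '[{"jaw":0.0,"dp":[0,0,0],"yaw":0.7},{"jaw":0.0,"dp":[0,0,0],"yaw":1.5},{"jaw":0.0,"dp":[0,0,0],"yaw":2.4},{"jaw":0.0,"dp":[0,0,0],"yaw":3.3},{"jaw":0.0,"dp":[0,0,0],"yaw":4.2},{"jaw":0.0,"dp":[0,0,0],"yaw":5.0},{"jaw":0.0,"dp":[0,0,0],"yaw":5.3},{"jaw":0.0,"dp":[0,0,0],"yaw":5.3}]' 50
python3 - <<'E'
from h import *
s=arm.state();print(np.degrees(s["eef_rot"]),s["torque"],s["joint_pos"].round(2))
E
```

```text
clock: 17.07
position: [608.1, 21.2, 106.1]
eef_rot: [3.128, 0.003, -1.193]
force: [-1.0, 0.7, 3.1]
finger_gap: 0.153
[179.23090039   0.1873817  -68.33134583] [0.47528884 0.39115277 0.11437046] [-0.63  0.61  0.74  1.78 -0.49  0.96 -0.88]
```

```bash
python3 -m pendant '[{"jaw":0.0,"dp":[0,0,0],"yaw":0.7},{"jaw":0.0,"dp":[0,0,0],"yaw":1.5},{"jaw":0.0,"dp":[0,0,0],"yaw":2.3},{"jaw":0.0,"dp":[0,0,0],"yaw":3.1},{"jaw":0.0,"dp":[0,0,0],"yaw":3.9},{"jaw":0.0,"dp":[0,0,0],"yaw":4.5},{"jaw":0.0,"dp":[0,0,0],"yaw":4.5},{"jaw":0.0,"dp":[0,0,0],"yaw":4.5}]' 50
python3 - <<'E'
from h import *
s=arm.state();print(np.degrees(s["eef_rot"]),s["torque"],s["joint_pos"].round(2))
snap("wrist","w_t1");snap("scene","s_t1");snap("side","d_t1")
a=cv2.imread("pics/s_t1.png")[110:260,220:420];b=cv2.imread("pics/d_t1.png")[80:230,230:430];c=cv2.imread("pics/w_t1.png")[60:360,120:520]
cv2.imwrite("pics/t1.png",np.vstack([np.hstack([cv2.resize(i,(400,300),interpolation=cv2.INTER_CUBIC) for i in (a,b)]),np.hstack([c,c*0])]))
E
```

```text
clock: 17.73
position: [608.4, 21.7, 106.3]
eef_rot: [3.129, -0.003, -1.66]
force: [-0.7, 1.9, 3.9]
finger_gap: 0.156
[ 1.79259501e+02 -1.45555990e-01 -9.51361814e+01] [0.67690734 0.29945164 0.08701545] [-0.7   0.65  0.86  1.78 -0.58  0.99 -1.26]
```

View pics/t1.png

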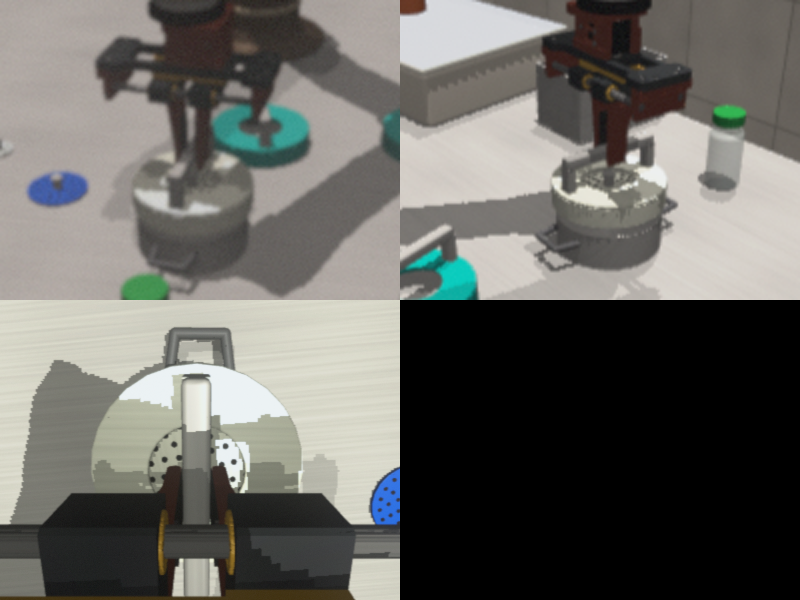

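The bar points straight at the far handle. I release it, lift and check from above.

```bash
python3 -m pendant '[{"jaw":0.02,"dp":[0,0,0],"yaw":0},{"jaw":0.04,"dp":[0,0,0],"yaw":0},{"jaw":0.045,"dp":[0,0,0],"yaw":0},{"jaw":0.045,"dp":[0,0,0],"yaw":0}]'
python3 -m pendant '[{"jaw":0.045,"dp":[0,0,-0.02],"yaw":0},{"jaw":0.045,"dp":[0,0,-0.05],"yaw":0},{"jaw":0.06,"dp":[0,0,-0.09],"yaw":0},{"jaw":0.06,"dp":[0,0,-0.13],"yaw":0},{"jaw":0.06,"dp":[0,0,-0.17],"yaw":0},{"jaw":0.06,"dp":[0,0,-0.19],"yaw":0},{"jaw":0.06,"dp":[0,0,-0.19],"yaw":0}]'
python3 - <<'E'
from h import *
C=cam("wrist");np.savez("cam_f.npz",K=C[0],R=C[1],t=C[2])
snap("wrist","w_f");snap("side","d_f");snap("scene","s_f")
c=cv2.imread("pics/w_f.png")[60:260,200:440];b=cv2.imread("pics/d_f.png")[110:230,260:404];a=cv2.imread("pics/s_f.png")[140:240,240:400]
cv2.imwrite("pics/f.png",np.hstack([cv2.resize(c,(480,400),interpolation=cv2.INTER_CUBIC),np.vstack([cv2.resize(i,(320,200),interpolation=cv2.INTER_CUBIC) for i in (a,b)])]))
E
```

```text
clock: 18.22
position: [608.3, 21.2, 106.1]
eef_rot: [3.128, -0.003, -1.662]
force: [-0.6, 0.1, -0.3]
finger_gap: 0.418
clock: 18.8
position: [612.9, 20.4, 301.0]
eef_rot: [3.136, -0.002, -1.662]
force: [0.7, 0.0, -0.3]
finger_gap: 0.68
```

View pics/f.png

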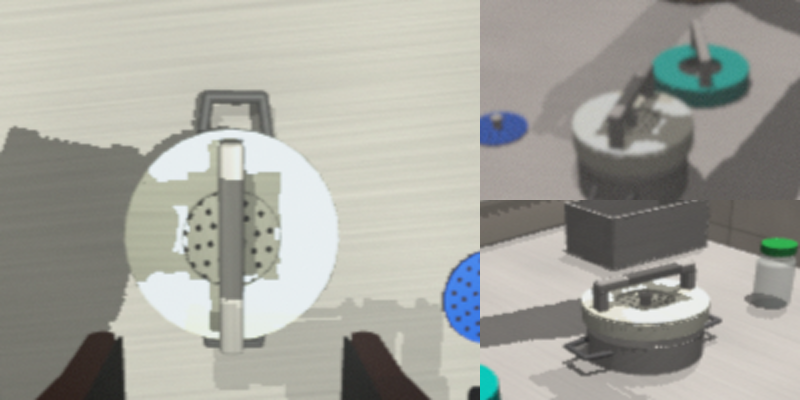

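From above, the bar from (231,142) to (232,350) and the handles' outer middles at (233,92) and (234,345) are parallel within about 1°. One last numeric check of angle and height, then hand in.

Run:
```python
from h import *
z=np.load("cam_f.npz");C=(z["K"],z["R"],z["t"])
f=lambda u,v,z:ray(C,200+u/2,60+v/2,z)
for n,a,b in (("bar",f(231,141,125),f(232,350,125)),("handles",f(234,91,30),f(234,347,30))): print(n,np.degrees(np.arctan2(*(b-a)[1::-1])),(a+b)/2,np.linalg.norm(a-b))
print("ring w at z84",np.linalg.norm(f(124,234,84)-f(338,234,84)),f(231,234,84))
D=cam("side");im=cv2.imread("pics/d_f.png")[150:210,295:375];c=cv2.resize(im,(640,480),interpolation=cv2.INTER_CUBIC)
for zz in (56,84):
  P=np.array([(proj(D,(606.7+66*np.cos(t),20+66*np.sin(t),zz))-[295,150])*8 for t in np.linspace(0,6.28,180)]);cv2.polylines(c,[P.astype(int)],True,(0,0,255),1)
cv2.imwrite("pics/ff.png",c)
```

```text
bar 175.02029751296004 [609.06443538  20.6207899  125.        ] 116.54419475759387
handles 174.80912894181452 [605.84350688  19.05813985  30.        ] 179.21951144760874
ring w at z84 130.40700498372064 [610.26712873  20.77287682  84.        ]
```

View pics/ff.png

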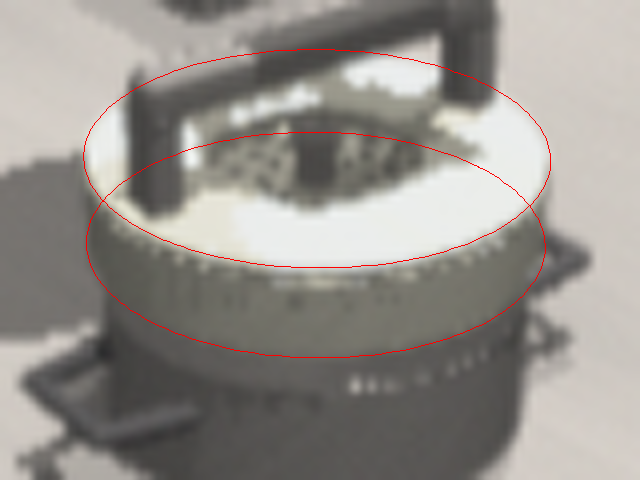

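The overlay at home height fits the ring, and the bar and handles agree within 0.3°. The knob shows through the opening. I hand in.

Run:
```python
from h import *
print(arm.hand_in(), arm.state()["clock"])
```

```text
the job is handed in; nothing more can be done
the job is handed in; nothing more can be done
```

The canister is closed and the job is handed in, at about 19 s on the clock. I laid the large sifter disk on the seat, knob up, and let go of it. Then I set the white lock ring over the neck, bar crosswise, turned it about 79° clockwise and released it. I did not touch the small disk or any look-alike.

**Last checks:**
- **Alignment:** the bar lies at 175.0° and the handles at 174.8°.
- **Height:** an outline of the ring drawn at its home height (origin 56 mm over the canister's) fits the side view. I did not repeat this overlay in the scene view after the turn; before it, both views fitted.
- **Disk:** it lay flat and central on the seat after release. Its knob still shows upright through the ring's opening.
- **Robot:** the arm is clear above with the fingers open.

**Disagreements:**
- **Ring contact height:** the ring touched down about 5 mm earlier than my grip offset predicted, most likely because the fingers slid up the bar as they closed. Contact force at that point was about 22 N.
- **Ring centre:** in the last wrist picture it measures 3–4 mm from the canister's axis in x. That is within the wrist camera's error and the 4 mm side play, and the side view shows it centred.

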